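# Fold down the ratchet roller support

### The job

A board has to slide across this bench, so fold down the board support that has the round roller on its arm. Press the tail pad of its ratchet pawl down with the fingertips until the pawl is free of the teeth, and only then push the arm down past the teeth until it lies fully down on its stop. Only press and push: do not raise the arm, and leave the support with the flat wooden block and the things on the bench as they are.

Things in the scene. Friction and masses are not known exactly. Their poses are not given: they have to be found in the camera images.
- roller_support: steel ratchet board support, bolted down, the one to lower; its arm ends in a black roller, 34 mm thick, 78 mm wide, 168 mm from the hinge. Base plate 300 x 70 x 10 mm (x -120 to +180 mm), two cheek plates 54 mm over all. Origin on the bench under the arm's hinge; +x: the way the arm points when lowered, y along the hinge pins, z up
- roller_hinge (a point): centre of the arm's hinge axis, 62 mm above the bench, fixed to the roller support; axes as the support's
- roller_arm (a joint): arm's angle above level, rad: 0 = fully down on its rubber stop; starts at 0.80 to 0.92; limit 1.05. Its hub has four steel teeth (radius 56 mm over them). Pawl engaged: it sinks only to about 0.78 and jams. Pawl free: about 5 to 12 N at the push point lowers it; it stays wherever it is left (stiff hinge)
- roller_push (a point): on the flat top face of the arm's bar (26 mm wide, 14 mm thick), on its centreline, 122 mm out from the hinge axis, 7 mm above the bar's mid-line; moves with the arm; x points outwards along the bar, z out of the top face. The top face is clear from 60 to 144 mm from the hinge
- roller_pawl (a joint): turn of the pawl, rad: 0 = engaged, nose between the teeth; grows as the tail pad is pressed down; the nose clears the teeth above about 0.12; stop at 0.28. No return spring: it stays where it is left. About 6 N at the pad turns it
- roller_pad (a point): centre of the top face of the pawl's tail pad (42 mm along x, 38 mm across), 134 mm above the bench when engaged, at support x = -120 mm, on the side away from the arm. The pawl turns about an axis along y at support x = -75 mm, 100 mm high: the pad sinks 13 mm over its travel
- flat_support: steel ratchet board support, bolted down, the one to leave alone; its arm ends in a flat wooden block 44 x 78 x 12 mm, 166 mm from the hinge. Base plate 300 x 70 x 10 mm (x -120 to +180 mm), two cheek plates 54 mm over all. Origin on the bench under the arm's hinge; +x: the way the arm points when lowered, y along the hinge pins, z up
- flat_hinge (a point): centre of the arm's hinge axis, 62 mm above the bench, fixed to the flat support; axes as the support's
- flat_arm (a joint): arm's angle above level, rad: 0 = fully down on its rubber stop; starts at 0.80 to 0.92; limit 1.05. Its hub has four steel teeth (radius 56 mm over them). Pawl engaged: it sinks only to about 0.78 and jams. Pawl free: about 5 to 12 N at the push point lowers it; it stays wherever it is left (stiff hinge)
- flat_push (a point): on the flat top face of the arm's bar (26 mm wide, 14 mm thick), on its centreline, 122 mm out from the hinge axis, 7 mm above the bar's mid-line; moves with the arm; x points outwards along the bar, z out of the top face. The top face is clear from 60 to 144 mm from the hinge
- flat_pawl (a joint): turn of the pawl, rad: 0 = engaged, nose between the teeth; grows as the tail pad is pressed down; the nose clears the teeth above about 0.12; stop at 0.28. No return spring: it stays where it is left. About 6 N at the pad turns it
- flat_pad (a point): centre of the top face of the pawl's tail pad (42 mm along x, 38 mm across), 134 mm above the bench when engaged, at support x = -120 mm, on the side away from the arm. The pawl turns about an axis along y at support x = -75 mm, 100 mm high: the pad sinks 13 mm over its travel
- glue_bottle: white glue bottle, 54 mm wide, 140 mm tall; origin at the centre of its underside or thereabouts; bystander
- sanding_block: cork sanding block 65 x 45 x 25 mm; origin at the centre of its underside or thereabouts; bystander
- pine_offcut: pine offcut 130 x 70 x 28 mm; origin at the centre of its underside or thereabouts; bystander
- tape_measure: black and yellow tape measure 72 x 36 x 64 mm; origin at the centre of its underside or thereabouts; bystander
- screw_jar: clear jar with black lid, 68 mm wide, 85 mm tall; origin at the centre of its underside or thereabouts; bystander
- screwdriver: screwdriver lying down; origin at the centre of its underside or thereabouts; bystander
- dust_brush: brush lying down; origin at the centre of its underside or thereabouts; bystander

How it is judged (in metres and radians):
On the way, in this order (a step that is already met when the one before it is completed fails the run):
1. the roller support's pawl is pressed free while its arm is still up (value of joint roller_pawl above 0.12 rad and value of joint roller_arm above 0.7 rad), for 0.2 s.
2. the roller arm is fully down (value of joint roller_arm below 0.04 rad), for 0.2 s.
At the end, for the whole second after the job is handed in: the roller arm lies at rest within 0.04 rad of fully down; the flat support's arm is within 12 mm of where it stood and its pawl still engaged (below 0.06 rad) (value of joint roller_arm below 0.04 rad and velocity of joint roller_arm between -0.05 and 0.05 rad/s and distance of flat_push from where it was at the start of the episode below 0.012 m and value of joint flat_pawl below 0.06 rad); the robot touches nothing.
It fails at once if the support with the flat block is worked or its arm moved by more than 12 mm (distance of flat_push from where it was at the start of the episode above 0.012 m or value of joint flat_pawl above 0.06 rad).
It fails at once if the roller arm is raised (above 0.99 rad) (value of joint roller_arm above 0.99 rad).
It fails at once if a bystander is moved or lifted by more than 30 mm (distance of any of glue_bottle, sanding_block, pine_offcut, tape_measure, screw_jar, screwdriver, dust_brush from where it was at the start of the episode above 0.03 m).
It also fails if it takes over 40 s, if anything falls off the work surface, if the arm or the gripper's body presses on something with over 40 N, if the wrist force passes 120 N, or if a joint passes its speed limit or range.

### The arm

A 6-joint arm with a two-finger parallel gripper is mounted at the origin on the work surface. World frame = base frame: x ahead of the robot, y to its left, z up, the work surface at z = 0. Lengths are in m, angles in degrees, forces in N, time in s.
With the tool pointing down it reaches from about 0.375 to 0.9 m from the base axis. Payload 3.1 kg.
Tool frame: the origin (TCP) lies between the finger pads; the fingertips stand 22 mm ahead of it and the grasp point (between the pads) lies 3 mm ahead of it (bot.tip_extent is the distance from the TCP to the fingertips, in m); y points along the fingers, z is the direction in which the jaws open and shut, and the axes are right-handed (so a half turn about y gives the same grasp; the last joint's range is limited). The gripper opens to 87 mm and grips with 3 to 60 N. Pads are 19 mm wide; open, the fingers measure 117 mm over their backs; the gripper's body (75 mm by 190 mm) begins 51 mm behind the grasp point.
Start: joints at [65.403, 30.224, 82.088, -0, 67.689, -10.227], TCP at [0.155, 0.605, 0.245] pointing down, gripper open.
Joint ranges: [-176.69, 176.69], [-43.24, 126.21], [12.49, 139.97], [-82, 262], [0, 151.66], [-163.58, 163.58]. Speed limits (degrees/s): [159.86, 159.86, 180, 180, 180, 180].

### API

Orientations are given as a 3x3 rotation matrix whose columns are the frame's x, y, z axes.
In Python, from rig import bot, eyes, models gives the robot as it stands. The module is installed in compiled form; this text tells all that it offers.
- The arm moves only by the tool arm_command, never from a script. Its arguments are lists of equal length, an entry for each row: "translation": the shift along the tool's x, y, z each as a share of 0.08 m, from -1 to 1, a list of three; "rotation": the turn, a rotation vector about the tool's x, y, z each as a share of 60 degrees, from -1 to 1, a list of three; "grip": the closure, from -1 (fully open) to 1 (shut), so that 0 is half open. In form: {"translation": [[x, y, z], ...], "rotation": [[rx, ry, rz], ...], "grip": [grip, ...]}. A call has 1 to 5 rows; each row is the pose to reach, as a shift and turn from the pose commanded when the call began, along the tool's axes at that moment; what a row does not reach only later rows make up. A row lasts 1/10 s, in which the tool goes at most 50 mm and 8.59 degrees, less where a joint would pass 70% of its speed; a pose out of reach is approached as far as the arm can. A call with a number of a shift or a turn outside -1 to 1 is refused whole. A call with a gripper value outside its range is refused whole. The fingers move at their own pace and stop on an object; the grip force is fixed at half the most. Time passes only in rows, so rows that repeat a pose let the fingers close. It gives the time, the measured TCP pose, the force and the opening at its end, in the units of the state.
- bot.read_state(): the state, without advancing time (a new reading comes with each control period).
- eyes.capture(name): name is "scene" or "top"; returns a dict with "image" (400x640x3 uint8, blue, green, red), "mtx" (3x3 intrinsics, pixels), "dist_coeffs" ([k1, k2, p1, p2, k3] as OpenCV has them; the pictures are not rectified), "rvec" (rotation vector, rad) and "tvec" (3), from world to camera coordinates, as OpenCV has them. Camera axes: x right, y down, z forward; pixel columns grow to the right and rows downward; lengths in m; the calibration is good to about 2 mm. A picture is of the moment at which its call begins. There is no depth.
- bot.hand_in(): hands the job in, once; it reports no verdict.
Trained networks look in the newest picture that a camera, given by its name, has taken for a name from the list of things; names that differ only in an ending like _2 or _b are one class to them, and where a whole thing is asked for, a point or a joint stands for the part that bears it (a point fixed in the world has none). Each returns a list of dicts, best first, with "conf" (0 to 1); they miss things now and then, are a little off and sometimes report something else, mostly with a low value. They report only what shows in the picture. A call takes as long as a camera call.
- models.recognise(camera, thing): "extent" ([left, top, right, bottom] as shares, 0 to 1, of the picture: columns of its width, rows of its height, round what is visible of it).
- models.spot_point(camera, thing): "point" ([column, row] as shares, 0 to 1, of the picture: columns of its width, rows of its height: a listed point, or the origin of a listed thing).
The state is a dict: "time_s": time; "joint_positions": joint angles; "qvel": joint speeds; "tau": joint torques, N m; "position": TCP position; "tcp_rot": TCP orientation; "force": force on the tool from outside, world axes, zero at the start; "moment": the same for the moment, N m; "opening": opening from 0.0 (shut) to 1.0 (fully open).
Only numpy, scipy, OpenCV 4.12 (cv2) and the standard library are available. Lean on these libraries where they do the work, as an engineer would, in place of code of your own. Each camera call takes 0.05 s, during which the arm holds its last target. There are 200 camera calls.

## Working session

There is one attempt and no reset: what is moved stays moved. The work goes in short steps, Python scripts to look and compute and a tool call to move; the robot and the scene stay as the last step left them, time stands still between calls to the robot, and variables do not carry over. Pictures are saved under pics/ and viewed, about 8 in all and at most 12, crops included, and the job is handed in when it is done.

Besides the shell and the picture viewer there is one more tool, called after "Emit:" as name(argument=value, ...) on one line, values as JSON. arm_command: Moves the arm, as the interface text tells. Shift numbers are shares of 0.08 m and turn numbers shares of 60 degrees, none past 1 either way. Its arguments: {"type":"object","properties":{"translation":{"type":"array"},"rotation":{"type":"array"},"grip":{"type":"array"}},"required":["translation","rotation","grip"]}

```bash
mkdir -p pics; cat > h.py <<'E'
import numpy as np, cv2
from rig import bot, eyes, models
def cap(n): return eyes.capture(n)
def ray(c,p):
    R=cv2.Rodrigues(np.array(c['rvec'],float))[0];t=np.array(c['tvec'],float).ravel()
    px=np.array([[[p[0]*640,p[1]*400]]],float)
    u=cv2.undistortPoints(px,np.array(c['mtx'],float),np.array(c['dist_coeffs'],float))[0,0]
    d=R.T@np.array([u[0],u[1],1]);return -R.T@t,d/np.linalg.norm(d)
def atz(c,p,z):
    o,d=ray(c,p);return o+d*(z-o[2])/d[2]
def tri(rs):
    A=sum(np.eye(3)-np.outer(d,d) for o,d in rs);b=sum((np.eye(3)-np.outer(d,d))@o for o,d in rs)
    x=np.linalg.solve(A,b);return x,[np.linalg.norm(np.cross(x-o,d)) for o,d in rs]
def proj(c,P):
    return cv2.projectPoints(np.array(P,float).reshape(-1,3),np.array(c['rvec'],float),np.array(c['tvec'],float),np.array(c['mtx'],float),np.array(c['dist_coeffs'],float))[0].reshape(-1,2)
E
cat > a.py <<'E'
from h import *
np.set_printoptions(precision=4,suppress=True)
C={n:cap(n) for n in('scene','top')}
for n in C: cv2.imwrite(f'pics/{n}0.png',C[n]['image'])
s=bot.read_state();print(s['position'],s['tcp_rot'],s['force'],s['time_s'],bot.tip_extent)
Z={'hinge':.062,'pad':.134}
for k in('roller','flat'):
  for p in('support','hinge','pad','push'):
    th=f'{k}_{p}';rs=[]
    for n in C:
      r=models.spot_point(n,th)
      for q in r[:2]: print(th,n,round(q['conf'],2),np.array(q['point'])*[640,400],atz(C[n],q['point'],Z.get(p,0 if p=='support' else .15)))
      if r: rs.append(ray(C[n],r[0]['point']))
    if len(rs)==2: print('  tri',*tri(rs))
for th in 'glue_bottle sanding_block pine_offcut tape_measure screw_jar screwdriver dust_brush'.split():
  for n in C:
    r=models.spot_point(n,th)
    if r: print(th,n,round(r[0]['conf'],2),atz(C[n],r[0]['point'],0))
E
python3 a.py
```

```text
[0.1548 0.6049 0.2437] [[ 0.9687 -0.0008  0.2482]
 [-0.2482 -0.0018  0.9687]
 [-0.0003 -1.     -0.0019]] [ 0.9194  0.5114 -0.01  ] 0.1 0.022
roller_support scene 0.78 [265.792 186.8  ] [ 0.5373 -0.1568  0.    ]
roller_support top 0.9 [371.712 218.2  ] [ 0.5338 -0.1576  0.    ]
  tri [ 0.5344 -0.1583 -0.0034] [np.float64(0.00022771711289338757), np.float64(0.00022771711289327492)]
roller_hinge scene 0.62 [264.896 168.68 ] [ 0.5217 -0.1607  0.062 ]
roller_hinge top 0.64 [372.672 218.8  ] [ 0.5219 -0.1528  0.062 ]
  tri [ 0.5229 -0.1559  0.0641] [np.float64(0.0035976510675744034), np.float64(0.0035976510675742226)]
roller_pad scene 0.59 [290.112 129.68 ] [ 0.407  -0.1241  0.134 ]
roller_pad scene 0.57 [268.096 169.92 ] [ 0.5882 -0.1113  0.134 ]
roller_pad top 0.58 [367.424 251.52 ] [ 0.4071 -0.1286  0.134 ]
  tri [ 0.4064 -0.1267  0.1332] [np.float64(0.0021241019925593275), np.float64(0.0021241019925593023)]
roller_push scene 0.94 [246.976 157.8  ] [ 0.5797 -0.1775  0.15  ]
roller_push scene 0.22 [437.632 274.88 ] [0.7639 0.3644 0.15  ]
roller_push top 0.7 [278.272 219.72 ] [0.4915 0.15
[... 1054 characters left out ...]
.515629809853173e-05), np.float64(2.5156298098649085e-05)]
glue_bottle scene 0.75 [ 0.6615 -0.0027  0.    ]
glue_bottle top 0.75 [0.6584 0.004  0.    ]
sanding_block scene 0.7 [0.4784 0.0015 0.    ]
sanding_block top 0.63 [0.4725 0.0011 0.    ]
pine_offcut scene 0.68 [0.5071 0.4459 0.    ]
pine_offcut top 0.6 [0.5065 0.4292 0.    ]
tape_measure scene 0.79 [0.6523 0.3856 0.    ]
tape_measure top 0.61 [0.649  0.3888 0.    ]
screw_jar scene 0.6 [ 0.4687 -0.3756  0.    ]
screw_jar top 0.61 [ 0.4602 -0.3844  0.    ]
screwdriver scene 0.68 [ 0.641  -0.4057  0.    ]
screwdriver top 0.65 [ 0.6355 -0.4199  0.    ]
dust_brush scene 0.98 [0.8    0.0222 0.    ]
dust_brush top 0.72 [0.7863 0.0132 0.    ]
```

View pics/scene0.png

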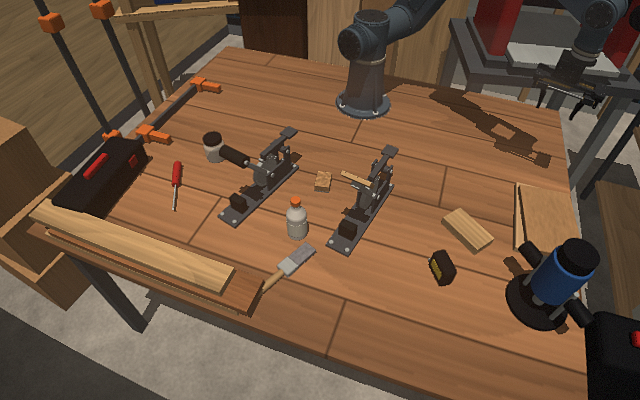

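View pics/top0.png

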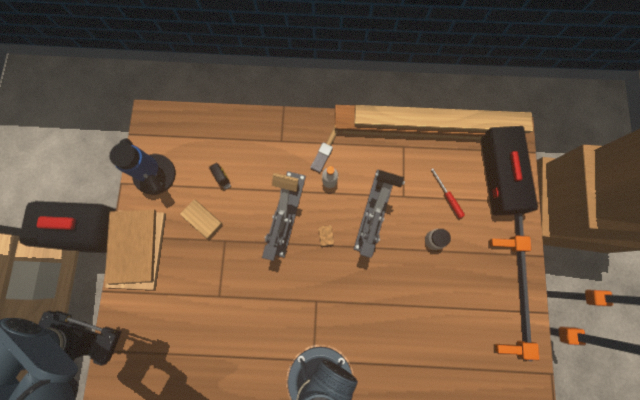

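The scene picture shows the black roller at about (237,156) on the left support. In the top picture it is at about (390,180). The flat wooden block is on the other support, at about (285,182) in the top picture. Roller pad and hinge come out 120 mm apart, as they should, with a support yaw of about -14°. The tool axes already match the support axes, so I need no turn. I'll lift and travel with the gripper shut.

Emit:
arm_command(translation=[[0.5, -0.8, -0.5], [1, -0.8, -1], [1, -0.8, -1]], rotation=[[0, 0, 0], [0, 0, 0], [0, 0, 0]], grip=[1, 1, 1])

```text
time_s: 1.9
position: [0.2137, 0.5068, 0.3099]
tcp_rot: [[0.969, 0.002, 0.248], [-0.248, 0.001, 0.969], [0.001, -1.0, 0.001]]
force: [-0.0, 0.6, 0.2]
opening: 0.811
```

Emit:
arm_command(translation=[[0.5, 0, -0.5], [1, 0, -1], [1, 0, -1]], rotation=[[0, 0, 0], [0, 0, 0], [0, 0, 0]], grip=[1, 1, 1])

```text
time_s: 2.2
position: [0.2717, 0.4073, 0.3088]
tcp_rot: [[0.968, 0.0, 0.252], [-0.252, -0.002, 0.968], [0.001, -1.0, -0.002]]
force: [-0.4, 0.2, 0.6]
opening: 0.541
```

Emit:
arm_command(translation=[[0.5, 0, -0.5], [1, 0, -1], [1, 0, -1]], rotation=[[0, 0, 0], [0, 0, 0], [0, 0, 0]], grip=[1, 1, 1])

```text
time_s: 2.5
position: [0.3297, 0.3108, 0.3087]
tcp_rot: [[0.968, 0.001, 0.252], [-0.252, -0.001, 0.968], [0.001, -1.0, -0.001]]
force: [0.6, -0.2, 0.8]
opening: 0.268
```

Emit:
arm_command(translation=[[0.5, 0, -0.5], [1, 0, -1], [1, 0, -1]], rotation=[[0, 0, 0], [0, 0, 0], [0, 0, 0]], grip=[1, 1, 1])

```text
time_s: 2.8
position: [0.388, 0.2139, 0.3089]
tcp_rot: [[0.968, 0.002, 0.252], [-0.252, -0.0, 0.968], [0.002, -1.0, 0.0]]
force: [-0.5, 0.8, 0.2]
opening: 0.029
```

Emit:
arm_command(translation=[[0.5, 0, -0.5], [1, 0, -1], [1, 0, -1]], rotation=[[0, 0, 0], [0, 0, 0], [0, 0, 0]], grip=[1, 1, 1])

```text
time_s: 3.1
position: [0.4461, 0.1165, 0.3088]
tcp_rot: [[0.968, 0.003, 0.252], [-0.252, -0.0, 0.968], [0.003, -1.0, 0.0]]
force: [0.1, 0.6, 0.0]
opening: 0.005
```

Emit:
arm_command(translation=[[0.1, 0, -0.5], [0.1, 0, -1], [0.1, 0, -1]], rotation=[[0, 0, 0], [0, 0, 0], [0, 0, 0]], grip=[1, 1, 1])

```text
time_s: 3.4
position: [0.4305, 0.0374, 0.3084]
tcp_rot: [[0.968, -0.001, 0.252], [-0.252, -0.0, 0.968], [-0.001, -1.0, -0.001]]
force: [-0.4, 0.3, -0.2]
opening: 0.008
```

Emit:
arm_command(translation=[[0.1, 0, -0.5], [0.1, 0, -1], [0.1, 0, -1]], rotation=[[0, 0, 0], [0, 0, 0], [0, 0, 0]], grip=[1, 1, 1])

```text
time_s: 3.7
position: [0.4192, -0.0419, 0.3086]
tcp_rot: [[0.968, 0.0, 0.252], [-0.252, -0.0, 0.968], [0.0, -1.0, -0.0]]
force: [-0.6, 0.9, 0.7]
opening: 0.005
```

Emit:
arm_command(translation=[[0.1, 0.4, -0.5], [0.1, 1, -1], [0.1, 1, -1], [0.1, 1, -1]], rotation=[[0, 0, 0], [0, 0, 0], [0, 0, 0], [0, 0, 0]], grip=[1, 1, 1, 1])

```text
time_s: 4.1
position: [0.4064, -0.1184, 0.2269]
tcp_rot: [[0.968, -0.004, 0.25], [-0.25, 0.003, 0.968], [-0.004, -1.0, 0.002]]
force: [0.6, 1.1, -0.2]
opening: 0.007
```

```bash
cat > b.py <<'E'
from h import *
import sys
np.set_printoptions(precision=4,suppress=True)
C={n:cap(n) for n in('scene','top')};s=bot.read_state()
print(s['position'],s['force'],s['time_s']);ims=[]
R=np.array(s['tcp_rot']);tip=np.array(s['position'])+.022*R[:,1]
for n in C:
  x,y=proj(C[n],tip)[0];im=C[n]['image'];print(n,'tip px',x,y)
  x0=int(np.clip(x-65,0,510));y0=int(np.clip(y-60,0,280))
  ims.append(cv2.resize(im[y0:y0+120,x0:x0+130],None,fx=3,fy=3,interpolation=cv2.INTER_CUBIC));print('crop',x0,y0)
cv2.imwrite(f'pics/{sys.argv[1]}.png',np.hstack(ims))
for p in('pad','hinge','push'):
  rs=[]
  for n in C:
    for q in models.spot_point(n,'roller_'+p)[:2]:
      print(p,n,round(q['conf'],2),np.array(q['point'])*[640,400],atz(C[n],q['point'],{'pad':.134,'hinge':.062,'push':.15}[p]))
E
python3 b.py near1
```

```text
[ 0.4077 -0.1183  0.2287] [0.1712 0.9715 0.399 ] 4.2
scene tip px 290.67205939985814 110.16595319924484
crop 225 50
top tip px 366.9437431421076 249.51060569079357
crop 301 189
pad scene 0.79 [290.112 129.92 ] [ 0.4081 -0.1236  0.134 ]
hinge scene 0.59 [259.52 170.6 ] [ 0.5347 -0.1721  0.062 ]
hinge top 0.87 [372.928 218.2  ] [ 0.5239 -0.1536  0.062 ]
push scene 0.72 [244.288 159.32 ] [ 0.5877 -0.1816  0.15  ]
push top 0.56 [382.08 189.2 ] [ 0.6038 -0.1692  0.15  ]
```

View pics/near1.png

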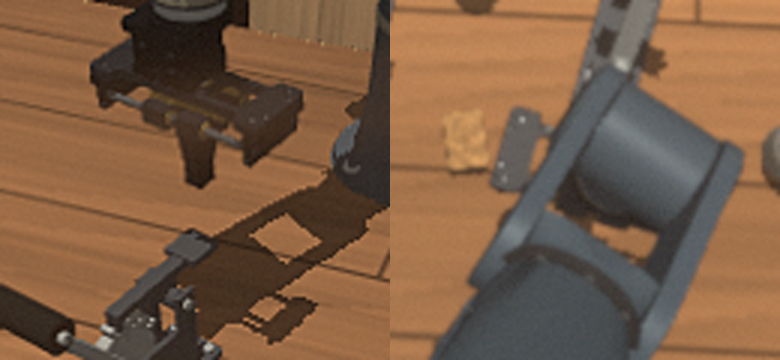

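The scene crop shows the shut fingertips at (292,112), which matches the projected tip. The pad's centre is at about (289,132), almost under the tip. I'll shift -8 mm across and descend.

Emit:
arm_command(translation=[[0, 0.3, -0.1], [0, 0.7, -0.1], [0, 0.84, -0.1], [0, 0.84, -0.1]], rotation=[[0, 0, 0], [0, 0, 0], [0, 0, 0], [0, 0, 0]], grip=[1, 1, 1, 1])

```text
time_s: 4.9
position: [0.4042, -0.1268, 0.1603]
tcp_rot: [[0.969, -0.003, 0.248], [-0.248, 0.002, 0.969], [-0.003, -1.0, 0.001]]
force: [0.8, 1.7, -0.1]
opening: 0.006
```

Emit:
arm_command(translation=[[0, 0.05, 0], [0, 0.1, 0], [0, 0.15, 0], [0, 0.15, 0]], rotation=[[0, 0, 0], [0, 0, 0], [0, 0, 0], [0, 0, 0]], grip=[1, 1, 1, 1])

```text
time_s: 5.3
position: [0.4029, -0.1268, 0.1498]
tcp_rot: [[0.969, -0.004, 0.247], [-0.247, 0.001, 0.969], [-0.004, -1.0, 0.0]]
force: [-4.4, 0.5, 3.6]
opening: 0.006
```

Emit:
arm_command(translation=[[0, 0.03, 0], [0, 0.06, 0], [0, 0.06, 0], [0, 0.06, 0]], rotation=[[0, 0, 0], [0, 0, 0], [0, 0, 0], [0, 0, 0]], grip=[1, 1, 1, 1])

```text
time_s: 5.7
position: [0.4015, -0.126, 0.145]
tcp_rot: [[0.969, -0.007, 0.247], [-0.247, 0.003, 0.969], [-0.008, -1.0, 0.001]]
force: [-7.2, -0.2, 6.4]
opening: 0.007
```

```bash
python3 b.py near2 | grep -v push
```

```text
[ 0.4015 -0.126   0.145 ] [-7.2573 -0.2907  6.0849] 5.8
scene tip px 290.4386433135772 131.32053325531152
crop 225 71
top tip px 366.12215044972356 253.54940970663412
crop 301 193
pad scene 0.82 [289.6  129.32] [ 0.406  -0.1262  0.134 ]
hinge scene 0.58 [263.616 170.08 ] [ 0.5285 -0.1616  0.062 ]
hinge scene 0.41 [471.296 234.28 ] [0.555  0.4429 0.062 ]
hinge top 0.63 [373.568 215.08 ] [ 0.5347 -0.1556  0.062 ]
```

View pics/near2.png

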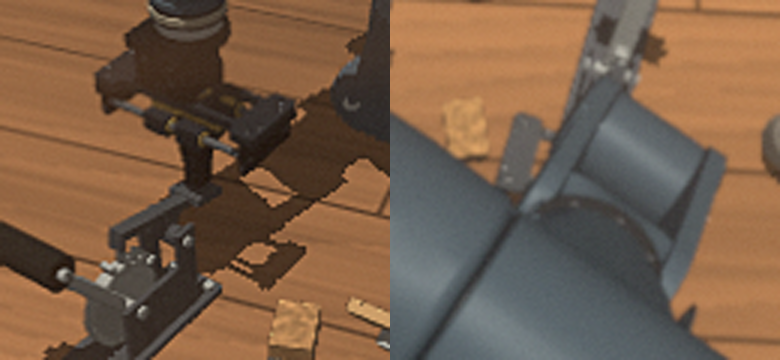

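The fingertips are on the pad at crop (197,190), and the pad has sunk about 11 mm with moderate force. I'll press a little further, to the stop.

Emit:
arm_command(translation=[[0, 0.03, 0], [0, 0.04, 0], [0, 0.04, 0], [0, 0.04, 0]], rotation=[[0, 0, 0], [0, 0, 0], [0, 0, 0], [0, 0, 0]], grip=[1, 1, 1, 1])

```text
time_s: 6.5
position: [0.4006, -0.1258, 0.1423]
tcp_rot: [[0.969, -0.009, 0.246], [-0.246, 0.003, 0.969], [-0.009, -1.0, 0.001]]
force: [-11.0, 0.3, 13.9]
opening: 0.004
```

Emit:
arm_command(translation=[[0, -0.5, 0], [0, -1, 0], [0, -1, 0]], rotation=[[0, 0, 0], [0, 0, 0], [0, 0, 0]], grip=[1, 1, 1])

```text
time_s: 6.8
position: [0.4083, -0.1294, 0.2262]
tcp_rot: [[0.969, 0.011, 0.248], [-0.248, -0.007, 0.969], [0.012, -1.0, -0.004]]
force: [0.2, -0.4, 0.0]
opening: 0.001
```

Emit:
arm_command(translation=[[0.3, -0.5, 0], [0.8, -0.5, 0], [1, -0.5, 0], [1, -0.5, 0]], rotation=[[0, 0, 0], [0, 0, 0], [0, 0, 0], [0, 0, 0]], grip=[1, 1, 1, 1])

```text
time_s: 7.2
position: [0.4847, -0.1482, 0.2616]
tcp_rot: [[0.969, 0.003, 0.248], [-0.248, -0.002, 0.969], [0.003, -1.0, -0.001]]
force: [0.7, 0.3, -0.3]
opening: 0.006
```

Emit:
arm_command(translation=[[0.5, 0, 0], [1, 0, 0], [1, 0, 0]], rotation=[[0, 0, 0], [0, 0, 0], [0, 0, 0]], grip=[1, 1, 1])

```text
time_s: 7.5
position: [0.5631, -0.1685, 0.2607]
tcp_rot: [[0.969, 0.003, 0.248], [-0.248, -0.001, 0.969], [0.003, -1.0, -0.001]]
force: [-1.1, -0.4, -0.0]
opening: 0.004
```

Emit:
arm_command(translation=[[0.35, 0.2, 0], [0.35, 0.5, 0], [0.35, 0.5, 0]], rotation=[[0, 0, 0], [0, 0, 0], [0, 0, 0]], grip=[1, 1, 1])

```text
time_s: 7.8
position: [0.5833, -0.1725, 0.2175]
tcp_rot: [[0.969, -0.009, 0.248], [-0.248, 0.005, 0.969], [-0.01, -1.0, 0.002]]
force: [-0.9, -1.2, -0.9]
opening: 0.007
```

```bash
python3 b.py near3
```

```text
[ 0.5852 -0.1734  0.2207] [ 0.7374 -0.8535 -0.2451] 7.9
scene tip px 245.0027455030155 145.727007542353
crop 180 85
top tip px 385.99104205763587 191.54559290752627
crop 320 131
pad scene 0.86 [293.696 130.6  ] [ 0.4074 -0.1122  0.134 ]
pad scene 0.24 [365.312 208.6  ] [0.628  0.1707 0.134 ]
hinge scene 0.92 [263.232 168.4  ] [ 0.5224 -0.1659  0.062 ]
hinge scene 0.37 [388.928 149.68 ] [0.3071 0.1671 0.062 ]
push scene 0.91 [245.824 157.8  ] [ 0.5808 -0.1805  0.15  ]
push scene 0.26 [215.68 157.  ] [ 0.6067 -0.2604  0.15  ]
```

View pics/near3.png

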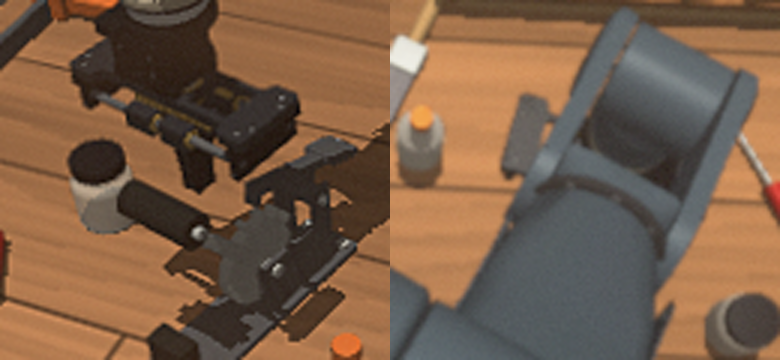

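The crops show the shut fingers above the roller bar, next to the roller end, and the pawl tilted with its pad lowered. I'll descend and push along the arm's arc.

Emit:
arm_command(translation=[[0, 0.25, 0], [0, 0.45, 0], [0, 0.45, 0]], rotation=[[0, 0, 0], [0, 0, 0], [0, 0, 0]], grip=[1, 1, 1])

```text
time_s: 8.5
position: [0.5857, -0.1736, 0.1838]
tcp_rot: [[0.969, -0.004, 0.248], [-0.248, 0.002, 0.969], [-0.004, -1.0, 0.001]]
force: [-0.7, 0.1, 0.4]
opening: 0.002
```

Emit:
arm_command(translation=[[0.05, 0.08, 0], [0.11, 0.16, 0], [0.17, 0.24, 0], [0.25, 0.36, 0], [0.25, 0.36, 0]], rotation=[[0, 0, 0], [0, 0, 0], [0, 0, 0], [0, 0, 0], [0, 0, 0]], grip=[1, 1, 1, 1, 1])

```text
time_s: 9.0
position: [0.609, -0.1801, 0.1584]
tcp_rot: [[0.969, 0.005, 0.248], [-0.248, -0.002, 0.969], [0.006, -1.0, -0.001]]
force: [-0.2, -0.8, 1.8]
opening: 0.004
```

Emit:
arm_command(translation=[[0.04, 0.1, 0], [0.08, 0.2, 0], [0.12, 0.3, 0], [0.15, 0.4, 0], [0.15, 0.4, 0]], rotation=[[0, 0, 0], [0, 0, 0], [0, 0, 0], [0, 0, 0], [0, 0, 0]], grip=[1, 1, 1, 1, 1])

```text
time_s: 9.5
position: [0.6216, -0.1836, 0.1268]
tcp_rot: [[0.969, 0.008, 0.248], [-0.248, -0.003, 0.969], [0.008, -1.0, -0.001]]
force: [-0.4, -0.2, 2.6]
opening: 0.004
```

```bash
python3 b.py near4|head -4
```

```text
[ 0.6199 -0.183   0.1261] [ 0.6603 -0.1082  3.8762] 9.6
scene tip px 240.62455690775852 178.93596331385785
crop 175 118
top tip px 384.08363714604366 187.85418576852797
```

View pics/near4.png

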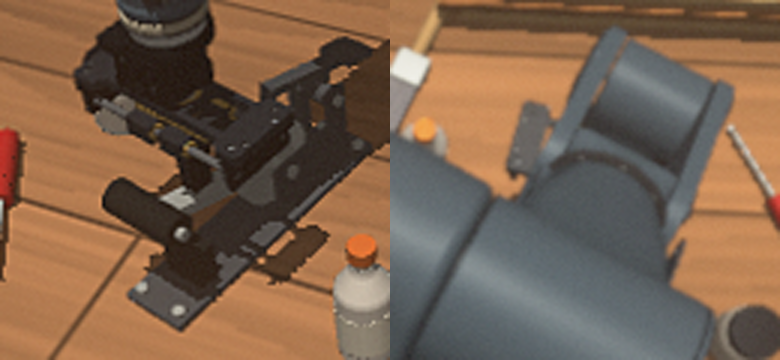

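The arm is following the fingers down, with the roller at crop (150,210), and the body is clear. I'll keep pushing to the stop.

Emit:
arm_command(translation=[[0.03, 0.1, 0], [0.06, 0.2, 0], [0.08, 0.3, 0], [0.1, 0.4, 0], [0.1, 0.42, 0]], rotation=[[0, 0, 0], [0, 0, 0], [0, 0, 0], [0, 0, 0], [0, 0, 0]], grip=[1, 1, 1, 1, 1])

```text
time_s: 10.4
position: [0.6276, -0.1849, 0.0919]
tcp_rot: [[0.969, 0.004, 0.248], [-0.248, -0.002, 0.969], [0.004, -1.0, -0.001]]
force: [1.6, -0.7, 7.5]
opening: 0.005
```

Emit:
arm_command(translation=[[0, 0.03, 0], [0, 0.05, 0], [0, 0.05, 0]], rotation=[[0, 0, 0], [0, 0, 0], [0, 0, 0]], grip=[1, 1, 1])

```text
time_s: 10.7
position: [0.6276, -0.1849, 0.0912]
tcp_rot: [[0.969, 0.005, 0.248], [-0.248, -0.002, 0.969], [0.005, -1.0, -0.001]]
force: [-2.2, 1.4, 20.0]
opening: 0.008
```

It's on the stop: the tip is at 0.069 m as predicted, and the force has climbed to 20 N with no motion. I'll press a touch more, then retract.

Emit:
arm_command(translation=[[0, 0.03, 0], [0, 0.03, 0], [0, 0.03, 0]], rotation=[[0, 0, 0], [0, 0, 0], [0, 0, 0]], grip=[1, 1, 1])

```text
time_s: 11.0
position: [0.6277, -0.185, 0.0911]
tcp_rot: [[0.969, 0.005, 0.248], [-0.248, -0.003, 0.969], [0.006, -1.0, -0.002]]
force: [-6.1, 2.0, 30.5]
opening: 0.003
```

Emit:
arm_command(translation=[[0, -0.3, 0], [0, -0.9, 0], [0, -1, 0]], rotation=[[0, 0, 0], [0, 0, 0], [0, 0, 0]], grip=[1, 1, 1])

```text
time_s: 11.3
position: [0.6282, -0.1851, 0.1696]
tcp_rot: [[0.969, 0.007, 0.248], [-0.248, -0.004, 0.969], [0.008, -1.0, -0.002]]
force: [0.4, -0.5, 0.0]
opening: 0.006
```

Emit:
arm_command(translation=[[0, -0.5, 0], [0, -1, 0], [0, -1, 0]], rotation=[[0, 0, 0], [0, 0, 0], [0, 0, 0]], grip=[1, 1, 1])

```text
time_s: 11.6
position: [0.6285, -0.1853, 0.2503]
tcp_rot: [[0.969, 0.01, 0.248], [-0.248, -0.005, 0.969], [0.011, -1.0, -0.002]]
force: [1.4, 0.4, 0.4]
opening: 0.007
```

```bash
cat > c.py <<'E'
from h import *
np.set_printoptions(precision=4,suppress=True)
C={n:cap(n) for n in('scene','top')};s=bot.read_state();print(s['position'],s['force'],s['time_s'])
for th in('roller_push','flat_push','flat_pad'):
  for n in C:
    for q in models.spot_point(n,th)[:1]: print(th,n,round(q['conf'],2),np.array(q['point'])*[640,400])
sx=np.array([.969,-.247,0]);H=np.array([.523,-.156,.062])
for t in(0,.1,.3): print(t,*[proj(C[n],H+sx*(.122*np.cos(t)-.007*np.sin(t))+np.array([0,0,.122*np.sin(t)+.007*np.cos(t)]))[0] for n in C])
cv2.imwrite('pics/end.png',cv2.resize(C['scene']['image'][90:270,180:420],None,fx=3,fy=3,interpolation=cv2.INTER_CUBIC))
E
python3 c.py
```

```text
[ 0.6256 -0.184   0.2449] [-0.3317 -0.1156 -0.6445] 11.7
roller_push scene 0.8 [238.4 192. ]
flat_push top 0.88 [281.984 196.08 ]
flat_pad scene 0.77 [386.816 148.52 ]
0 [237.854  192.5729] [383.3485 184.2604]
0.1 [237.5145 189.3287] [383.843  183.7378]
0.3 [237.758  182.0821] [384.5467 183.722 ]
```

View pics/end.png

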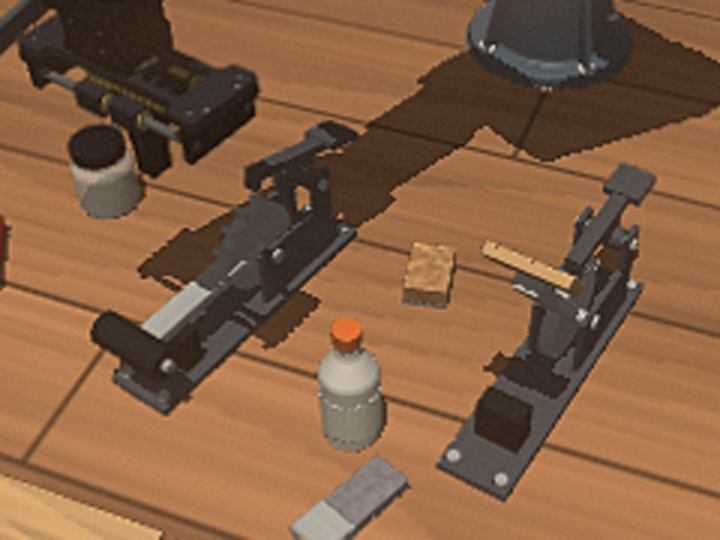

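The arm lies level on its stop, with the push point at (238.4, 192.0) against (237.9, 192.6) predicted for 0 rad. The flat support and the bystanders in view look undisturbed, and the gripper is clear.

```bash
python3 -c "
from rig import bot
print(bot.hand_in())"
```

```text
the job is handed in; nothing more can be done
None
```

The roller support is folded down and the job is handed in; the hand-in gave no verdict. I pressed the pawl's tail pad down about 13 mm with the shut fingertips, to its stop or nearly so (14 N). Then I pushed the arm down along its arc onto the rubber stop, where the force rose to about 30 N with no further movement, and backed off to 0.245 m.

**Last checks:**
- **Roller arm:** the push point showed at pixel (238.4, 192.0), against (237.9, 192.6) predicted for 0 rad. The arm is therefore within about 0.02–0.03 rad of fully down. This rests on the scene camera only, as the top view was blocked by the robot.
- **Robot:** the wrist force was about 0 N, and the gripper was well clear of everything.
- **Flat support:** its pawl still looks engaged and its arm is up. The networks' points for it were 3 pixels off the first readings, each from one camera only. I put that down to network scatter, since the robot never came near it.
- **Bystanders:** those in the last picture look unmoved. The pine offcut, tape measure and screwdriver were outside that crop and I didn't measure them again.
- **Time:** it took 11.7 s of the 40 s allowed.

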